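# Extend the plant ladder by one rung

### The arm

A 6-joint arm with a two-finger parallel gripper is mounted at the origin on the work surface. World frame = base frame: x ahead of the robot, y to its left, z up, the work surface at z = 0. Lengths are in mm, angles in rad, forces in N, time in s.
With the tool pointing down it reaches from about 400 to 925 mm from the base axis. Payload 3.4 kg.
Tool frame: the origin (TCP) lies on the front face of the gripper's body, between the roots of the fingers; the fingertips stand 73 mm ahead of it and the grasp point (between the pads) lies 54 mm ahead of it; z points along the fingers, y is the line along which they close (so a half turn about z gives the same grasp; the last joint's range is limited). The gripper opens to 85 mm and grips with 20 to 120 N. Pads are 22 mm wide; open, the fingers measure 114 mm over their backs; the gripper's body (76 mm by 85 mm) begins 54 mm behind the grasp point. The pads swing forward as they close: fully open they stand 13 mm farther back than shut.
Start: joints at [1.083, 0.307, 1.506, -0, 1.328, -0.073], TCP at [231.226, 526.466, 303.905] pointing down, gripper open.
Joint ranges: [-3.12, 3.12], [-1.05, 2.28], [0.14, 2.33], [-1.42, 4.57], [0.1, 2.73], [-2.68, 2.68]. Speed limits (rad/s): [2.57, 2.57, 3.14, 3.14, 3.14, 3.14].

### API

Orientations are given as a rotation vector (axis times angle).
In Python, from bench import * gives the robot as it stands.
- The arm moves only by the tool jog_arm, never from a script. Its argument "series" is a list of rows, each an object of numbers: "x", "y", "z": the shift along the tool's x, y, z in units of 40 mm (1.0 is 40 mm); "turn": the turn about the tool's z in units of 5 degrees (1.0 is 5 degrees). In form: [{"x": .., "y": .., "z": .., "turn": ..}, ...]. A call has 1 to 5 rows; each row shifts and turns the commanded pose from where the row before left it, along the tool's axes as they then stand; what a row does not reach is not made up. A row lasts 1/10 s, in which the tool goes at most 50 mm and 8.59 degrees, less where a joint would pass 70% of its speed; a pose out of reach is approached as far as the arm can. A call is refused whole if a number of a shift passes 1 or a number of a turn 1, either way. A call with a gripper value outside its range is refused whole. "jaw" is the closure, from 0 (fully open) to 1 (shut), set as the call begins (left out, the last holds). The fingers move at their own pace and stop on an object; "force" is the grip in N (left out, the last holds). Time passes only in rows, so rows that do not move let the fingers close. It gives the time, the measured TCP pose, the force, the opening and the grip force at its end, in the units of the state.
- state(): the state, without advancing time (a new reading comes with each control period).
- camera(name): name is "scene" or "top" or "wrist"; returns a dict with "pixels" (480x640x3 uint8, blue, green, red), "range_z" (480x640 float32, mm along the optical axis (not along the pixel's ray), 0 where there is no reading), "fx", "fy", "cx", "cy" (pixels), "R" (3x3) and "t" (3): a world point X has camera coordinates R X + t. Camera axes: x right, y down, z forward; pixel columns grow to the right and rows downward; lengths in mm; the calibration is good to about 2 mm. A picture is of the moment at which its call begins.
- finish_job(): hands the job in; it is judged then, once.
The state is a dict: "clock": time; "q": joint angles; "dq": joint speeds; "effort": joint torques, N m; "position": TCP position; "ee_rot": TCP orientation; "wrist_force": force on the tool from outside, world axes, zero at the start; "ft_torque": the same for the moment, N m; "width": finger opening in mm; "grasp_force": force on a finger pad.
Only numpy, scipy, OpenCV 4.12 (cv2) and the standard library are available. Lean on these libraries where they do the work, as an engineer would, in place of code of your own. Each camera call takes 0.05 s, during which the arm holds its last target. There are 200 camera calls.

### The job

The climbing plant has grown: extend the little ladder in the planter by one rung. Take the sliding section by its top bar, raise it straight up until the gravity pawl has let the middle rung pass and dropped back under it, then lower it gently until the middle rung sits on the pawl, and let go. Do not force it, neither against its channels nor down onto the pawl, and do not let it drop, and leave the other things on the counter alone.

Things in the scene. Friction and masses are not known exactly. Their poses are not given: they have to be found in the camera images.
- frame: Fixed dark red planter trough, 130 (x) x 200 (y) x 50 mm high, with the fixed dark steel half of a plant ladder. Origin: centre of its underside; z up, y across the ladder. U-channels at y = -50 and +50 mm, 50 to 200 mm above the counter, guide the sliding section's stiles with 2 mm play all round; under each a foot, its top 55 mm above the counter.
- post (a point): Top of the fixed 12 mm square steel post at x = +52 mm, y = 0 on the frame, 195 mm above the counter. It carries the lock: a steel clamp with the gravity pawl. The clamp's height on the post differs from one time to the next and is not measured: the pawl's top face is 140 to 168 mm above the counter.
- fly: Loose sliding section, a small aluminium ladder of 0.3 to 0.65 kg, standing in the channels on the feet at the start, axes along the frame's. Origin: middle of its lower end; z up, y along the rungs. Stiles 10 mm square at y = -50 and +50 mm. Three rungs 10 mm thick, centres 12, 67 and 122 mm above the origin; at the start the pawl lies between the middle and the upper one.
- bar (a point): Centre of the sliding section's top bar, 186 mm above its origin: 12 mm thick (x), 12 mm high, 116 mm long (y). Grip it here from above, fingers closing along x. One rung up it is 23 to 51 mm higher than at the start, as the pawl has it. The pawl drops back with the rung about 20 mm above its seat: a lift of 75 to 85 mm always does. Beyond 95 mm the bottom rung may pass too: too far.
- pawl (a joint): Angle in rad of the gravity pawl: steel finger 38 mm long, 32 wide, 10 thick, hinged on the clamp on the ladder's +x side and pointing at the ladder, its nose across the rungs' path. 0 = level, on its rigid stop, where it carries a rung. A rising rung swings it up freely, to about 0.7 as the rung passes; it then falls back to 0 by its own weight. Limit 1.25.
- mug: White ceramic mug, 76 mm across, 90 mm high; origin at the centre of its underside. Bystander.
- soap: Green plastic bottle, 56 mm across, 160 mm high; origin at the centre of its underside. Bystander.
- pot: Terracotta flower pot filled with soil, 84 mm across, 78 mm high; origin at the centre of its underside. Bystander.
There are look-alikes about, which are no part of the job. There is more than one size of the fly; the job needs the smallest.

How it is judged (in metres and radians):
On the way:
1. the rising rung has swung the pawl aside (value of joint pawl above 0.4 rad), for 0.02 s.
At the end, for the whole second after the job is handed in: The sliding section stands upright in its channels (within 0.08 rad), released and still, its middle rung resting with its weight on the level pawl (pawl within 0.1 rad of its stop): the section's origin is 75.5 to 108.5 mm above the counter (z of fly in the frame of frame between 0.0755 and 0.1085 m and contact force between fly and pawl_c0 above 1.5 N and value of joint pawl below 0.1 rad and angle between fly's own z axis and vertical below 0.08 rad and linear speed of fly below 0.01 m/s); the robot touches nothing.
It fails at once if the section is pressed on the pawl with more than 22 N (contact force between fly and pawl_c0 above 22 N).
It fails at once if the section is forced against its channels or feet with more than 30 N (contact force between fly and frame above 30 N).
It fails at once if the section is dropped: it falls free of the fingers faster than 0.2 m/s (linear speed of fly above 0.2 m/s and contact force between the fingers and fly below 0.2 N).
It fails at once if a bystander is moved by more than 15 mm (distance of any of mug, soap, pot from where it was at the start of the episode above 0.015 m).
It also fails if it takes over 48 s, if anything falls off the work surface, if the arm or the gripper's body presses on something with over 40 N, if the wrist force passes 120 N, or if a joint passes its speed limit or range.

## Working session

There is one attempt and no reset: what is moved stays moved. The work goes in short steps, Python scripts to look and compute and a tool call to move; the robot and the scene stay as the last step left them, time stands still between calls to the robot, and variables do not carry over. Pictures are saved under pics/ and viewed, at most 10 in all, crops included, and the job is handed in when it is done.

Besides the shell and the picture viewer there is one more tool, called by a JSON object that holds its "name" and its "arguments", one argument or row to a line. jog_arm: Moves the arm, as the interface text tells. Its arguments: {"type":"object","properties":{"series":{"type":"array","items":{"type":"object","properties":{"x":{"type":"number"},"y":{"type":"number"},"z":{"type":"number"},"turn":{"type":"number"}}}},"jaw":{"type":"number"},"force":{"type":"number"}},"required":["series"]}

```bash
mkdir -p pics
python3 - <<'E'
from bench import *
import cv2,numpy as np
for n in("scene","top"):
    c=camera(n);cv2.imwrite(f"pics/{n}.png",c["pixels"]);np.savez(f"pics/{n}.npz",**c)
s=state();print({k:np.round(s[k],3) for k in s})
E
```

```text
{'clock': np.float64(0.1), 'q': array([ 1.084,  0.307,  1.508,  0.   ,  1.328, -0.073]), 'dq': array([ 0.001, -0.003, -0.003,  0.001, -0.   ,  0.001]), 'effort': array([ 1.0000e-03, -4.5853e+01, -2.5261e+01,  0.0000e+00,  6.0000e-03,
        0.0000e+00]), 'position': array([230.986, 526.033, 303.101]), 'ee_rot': array([-6.450e-01, -3.074e+00,  3.000e-03]), 'wrist_force': array([ 0.168, -0.303, -0.387]), 'ft_torque': array([ 0.007,  0.048, -0.001]), 'grasp_force': np.float64(0.0), 'width': np.float64(85.461)}
```

View pics/scene.png

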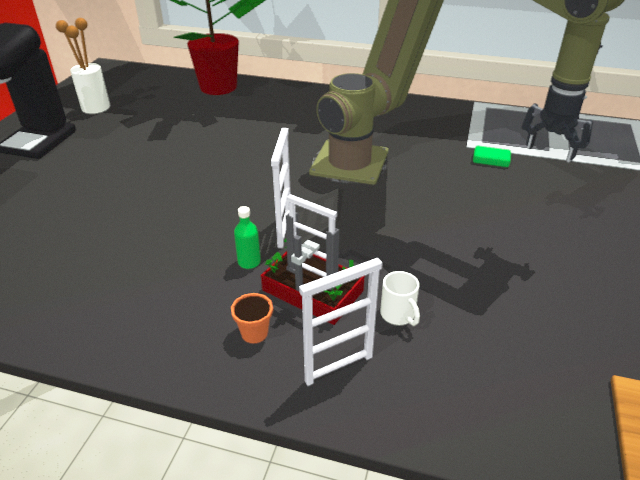

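View pics/top.png

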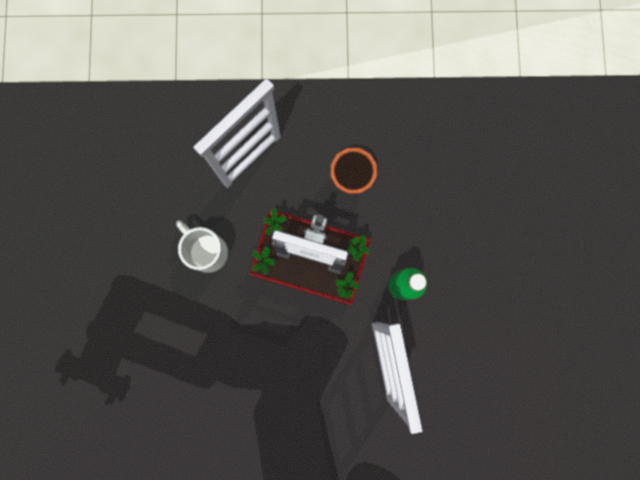

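The fly sits in the planter, with its bar running from about (275,237) to (346,260) in the top view. The two larger ladders, near (235,120) and (400,380), are look-alikes.

```bash
cat > h.py <<'E'
import numpy as np,cv2
def cloud(c):
    v,u=np.mgrid[:480,:640];z=c["range_z"].astype(float)
    P=np.stack([(u-c["cx"])/c["fx"]*z,(v-c["cy"])/c["fy"]*z,z],-1)
    return (P-c["t"])@c["R"]   # R^T (Xc - t)
def bar(c,lo,hi,ctr,rad=90):
    W=cloud(c);m=(c["range_z"]>0)&(W[...,2]>lo)&(W[...,2]<hi)&(np.hypot(W[...,0]-ctr[0],W[...,1]-ctr[1])<rad)
    m&=(c["pixels"].min(-1)>120)
    p=W[m];(cx,cy),wh,a=cv2.minAreaRect(p[:,:2].astype(np.float32))
    d=np.linalg.svd(p[:,:2]-p[:,:2].mean(0),full_matrices=False)[2][0]
    return dict(n=len(p),c=(cx,cy),mean=p.mean(0),wh=wh,a=a,dir=np.degrees(np.arctan2(d[1],d[0])),ztop=np.percentile(p[:,2],[5,50,95]))
E
python3 - <<'E'
from h import *
c=dict(np.load("pics/top.npz"));W=cloud(c)
for u,v in[(310,248),(280,240),(340,258),(318,222),(313,236),(353,150),(200,250),(408,284),(235,115),(405,380),(255,275),(352,300),(280,213),(368,238)]:print(u,v,W[v,u].round(1))
print(bar(c,215,265,W[248,310]))
s=dict(np.load("pics/scene.npz"));print("scene",bar(s,225,265,W[248,310]))
E
```

```text
310 248 [574.   52.5 244.6]
280 240 [586.6  98.1 246.3]
340 258 [557.9   7.1 247. ]
318 222 [622.4  39.1 189.8]
313 236 [605.5  47.4 142.7]
353 150 [775.7 -29.8  76.2]
200 250 [598.3 269.2   3.6]
408 284 [ 521.9 -115.7  127.9]
235 115 [780.  165.7 259.5]
405 380 [377.4 -83.8 259. ]
255 275 [545.2 156.5  48.7]
352 300 [496.5 -24.2  47.9]
280 213 [662.1 109.1  49.9]
368 238 [ 6.186e+02 -6.190e+01 -1.000e-01]
{'n': 645, 'c': (578.5302124023438, 53.12158203125), 'mean': array([577.99696949,  53.1231673 , 245.63023125]), 'wh': (116.10176086425781, 12.38287353515625), 'a': 72.66024780273438, 'dir': np.float64(72.67188766179218), 'ztop': array([241.54734591, 246.15010902, 248.42759034])}
scene {'n': 438, 'c': (578.408203125, 53.84260940551758), 'mean': array([581.52231466,  56.38406186, 241.41746747]), 'wh': (117.39794921875, 18.248559951782227), 'a': 73.36068725585938, 'dir': np.float64(-107.230315076148), 'ztop': array([229.49858163, 243.33728113, 247.2393206 ])}
```

```bash
cat >> h.py <<'E'
from scipy.spatial.transform import Rotation as Ro
def plan(s,tgt,ang=-17.3):
    R=Ro.from_rotvec(s["ee_rot"]).as_matrix()
    y=R[:,1];a=np.degrees(np.arctan2(y[1],y[0]));d=(ang-a+90)%180-90
    print("axes x,y,z",R.T.round(3).tolist(),"y ang",a.round(2),"turn(tool) units",(-d/5).round(3),"pos",np.round(s["position"],1))
    e=np.array(tgt)-s["position"];print("shift now axes units",(R.T@e/40).round(3))
    R2=R@Ro.from_euler("z",-d,degrees=True).as_matrix();print("after turn",(R2.T@e/40).round(3))
E
python3 - <<'E'
from bench import *
from h import *
plan(state(),[578.5,53.3,370])
E
```

```text
axes x,y,z [[-0.916, 0.402, 0.0], [0.402, 0.916, -0.002], [-0.001, -0.002, -1.0]] y ang 66.29 turn(tool) units 16.718 pos [231.  526.  303.1]
shift now axes units [-12.706  -7.331  -1.661]
after turn [-8.703 11.809 -1.661]
```

{"name": "jog_arm", "arguments": {
  "series": [
    {"z": -0.83},
    {"z": -0.83},
    {"x": -0.8, "y": -0.46},
    {"x": -0.8, "y": -0.46},
    {"x": -0.8, "y": -0.46}
  ],
  "jaw": 0
}}

```text
invalid input
```

{"name": "jog_arm", "arguments": {
  "series": [
    {"x": -0.8, "y": -0.46},
    {"x": -0.8, "y": -0.46},
    {"x": -0.8, "y": -0.46},
    {"x": -0.8, "y": -0.46},
    {"x": -0.8, "y": -0.46}
  ]
}}

```text
invalid input
```

{"name": "jog_arm", "arguments": {
  "series": [
    {"x": -0.8, "y": -0.46},
    {"x": -0.8, "y": -0.46},
    {"x": -0.8, "y": -0.46},
    {"x": -0.8, "y": -0.46},
    {"x": -0.8, "y": -0.46}
  ]
}}

```text
invalid input
```

{"name": "jog_arm", "arguments": {
  "series": [
    {"x": -0.8, "y": -0.46},
    {"x": -0.8, "y": -0.46},
    {"x": -0.7, "y": -0.43},
    {"turn": 1},
    {"turn": 1}
  ]
}}

```text
invalid input
```

{"name": "jog_arm", "arguments": {
  "series": [
    {"turn": 1},
    {"turn": 1},
    {"turn": 1},
    {"turn": 1},
    {"turn": 1}
  ]
}}

```text
invalid input
```

{"name": "jog_arm", "arguments": {
  "series": [
    {"turn": 1},
    {"turn": 1},
    {"turn": 1},
    {"turn": 1},
    {"turn": 1}
  ]
}}

```text
invalid input
```

{"name": "jog_arm", "arguments": {
  "series": [
    {"turn": 1},
    {"turn": 1},
    {"turn": 1},
    {"turn": 1},
    {"turn": 0.7}
  ]
}}

```text
invalid input
```

Run:
```python
from bench import *
from h import *
c=camera("wrist");cv2.imwrite("pics/w1.png",c["pixels"]);np.savez("pics/w1.npz",**c)
print(bar(c,215,265,(578,53)))
s=state();print(s["clock"],s["wrist_force"]);plan(s,[578.5,53.3,370])
```

```text
h.py:10: RuntimeWarning: Mean of empty slice.
  d=np.linalg.svd(p[:,:2]-p[:,:2].mean(0),full_matrices=False)[2][0]
  ret = um.true_divide(
Traceback (most recent call last):
  File "h.py", line 10, in bar
    d=np.linalg.svd(p[:,:2]-p[:,:2].mean(0),full_matrices=False)[2][0]
      ~~~~~~~~~~~~~~~~~~~~~~~~~~~~~~~~~~~~~~~~~~~~~~~~~~~~~~~~~~~~~^^^
IndexError: index 0 is out of bounds for axis 0 with size 0
```

View pics/w1.png

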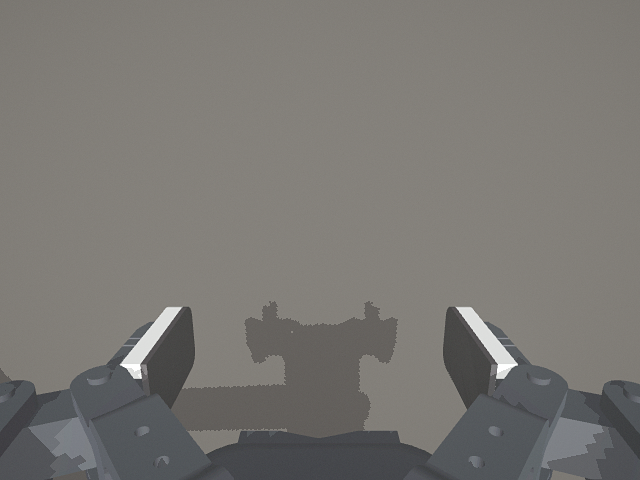

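The wrist view shows only the empty sink and the fingers. The arm did not move because every call was rejected as "invalid input". I'll try one full row with all the keys.

{"name": "jog_arm", "arguments": {
  "series": [
    {"x": 0, "y": 0, "z": -0.83, "turn": 0},
    {"x": 0, "y": 0, "z": -0.83, "turn": 0}
  ]
}}

```text
clock: 0.35
position: [230.8, 525.7, 369.3]
ee_rot: [-0.645, -3.073, 0.007]
wrist_force: [0.5, 0.9, -0.5]
width: 85.6
grasp_force: 0.0
```

All four keys are needed in each row.

{"name": "jog_arm", "arguments": {
  "series": [
    {"x": -0.8, "y": -0.46, "z": 0, "turn": 0},
    {"x": -0.8, "y": -0.46, "z": 0, "turn": 0},
    {"x": -0.8, "y": -0.46, "z": 0, "turn": 0},
    {"x": -0.8, "y": -0.46, "z": 0, "turn": 0},
    {"x": -0.8, "y": -0.46, "z": 0, "turn": 0}
  ]
}}

```text
clock: 0.85
position: [341.2, 376.5, 370.1]
ee_rot: [-0.645, -3.075, 0.001]
wrist_force: [-0.4, -0.1, 0.5]
width: 85.3
grasp_force: 0.0
```

{"name": "jog_arm", "arguments": {
  "series": [
    {"x": -0.8, "y": -0.46, "z": 0, "turn": 0},
    {"x": -0.8, "y": -0.46, "z": 0, "turn": 0},
    {"x": -0.8, "y": -0.46, "z": 0, "turn": 0},
    {"x": -0.8, "y": -0.46, "z": 0, "turn": 0},
    {"x": -0.8, "y": -0.46, "z": 0, "turn": 0}
  ]
}}

```text
clock: 1.35
position: [450.7, 227.9, 370.1]
ee_rot: [-0.645, -3.074, 0.0]
wrist_force: [0.6, -0.9, 0.3]
width: 85.5
grasp_force: 0.0
```

{"name": "jog_arm", "arguments": {
  "series": [
    {"x": -0.8, "y": -0.46, "z": 0, "turn": 0},
    {"x": -0.8, "y": -0.46, "z": 0, "turn": 0},
    {"x": -0.8, "y": -0.46, "z": 0, "turn": 0},
    {"x": -0.8, "y": -0.46, "z": 0, "turn": 0},
    {"x": -0.8, "y": -0.46, "z": 0, "turn": 0}
  ]
}}

```text
clock: 1.85
position: [560.2, 79.4, 370.0]
ee_rot: [-0.645, -3.074, 0.0]
wrist_force: [0.1, 0.4, 1.1]
width: 85.7
grasp_force: 0.0
```

{"name": "jog_arm", "arguments": {
  "series": [
    {"x": -0.7, "y": -0.43, "z": 0, "turn": 0},
    {"x": 0, "y": 0, "z": 0, "turn": 1},
    {"x": 0, "y": 0, "z": 0, "turn": 1},
    {"x": 0, "y": 0, "z": 0, "turn": 1},
    {"x": 0, "y": 0, "z": 0, "turn": 1}
  ]
}}

```text
clock: 2.35
position: [578.3, 53.5, 369.7]
ee_rot: [-1.175, -2.912, 0.001]
wrist_force: [0.4, 0.0, -0.3]
width: 85.7
grasp_force: 0.0
```

{"name": "jog_arm", "arguments": {
  "series": [
    {"x": 0, "y": 0, "z": 0, "turn": 1},
    {"x": 0, "y": 0, "z": 0, "turn": 1},
    {"x": 0, "y": 0, "z": 0, "turn": 1},
    {"x": 0, "y": 0, "z": 0, "turn": 1},
    {"x": 0, "y": 0, "z": 0, "turn": 1}
  ]
}}

```text
clock: 2.85
position: [578.2, 53.8, 369.8]
ee_rot: [-1.777, -2.59, 0.001]
wrist_force: [-0.7, 0.2, -0.4]
width: 85.5
grasp_force: 0.0
```

{"name": "jog_arm", "arguments": {
  "series": [
    {"x": 0, "y": 0, "z": 0, "turn": 1},
    {"x": 0, "y": 0, "z": 0, "turn": 1},
    {"x": 0, "y": 0, "z": 0, "turn": 1},
    {"x": 0, "y": 0, "z": 0, "turn": 1},
    {"x": 0, "y": 0, "z": 0, "turn": 1}
  ]
}}

```text
clock: 3.35
position: [578.2, 53.7, 369.9]
ee_rot: [-2.296, -2.144, 0.001]
wrist_force: [0.1, 0.1, 0.6]
width: 85.1
grasp_force: 0.0
```

{"name": "jog_arm", "arguments": {
  "series": [
    {"x": 0, "y": 0, "z": 0, "turn": 1},
    {"x": 0, "y": 0, "z": 0, "turn": 1},
    {"x": 0, "y": 0, "z": 0, "turn": 0.7},
    {"x": 0, "y": 0, "z": 0, "turn": 0}
  ]
}}

```text
clock: 3.75
position: [578.3, 53.7, 369.9]
ee_rot: [-2.528, -1.864, 0.001]
wrist_force: [0.0, 0.0, 0.7]
width: 85.5
grasp_force: 0.0
```

Run:
```python
from bench import *
from h import *
c=camera("wrist");cv2.imwrite("pics/w2.png",c["pixels"]);np.savez("pics/w2.npz",**c)
s=state();print(s["clock"],s["wrist_force"]);plan(s,[578.5,53.3,370])
print(bar(c,215,265,(578,53)))
```

```text
3.8 [ 0.72482239 -0.24876486 -0.15321443]
axes x,y,z [[0.295, 0.956, -0.0], [0.956, -0.295, -0.001], [-0.001, -0.0, -1.0]] y ang -17.13 turn(tool) units 0.033 pos [578.3  53.7 369.9]
shift now axes units [-0.009  0.009 -0.001]
after turn [-0.009  0.009 -0.001]
{'n': 5568, 'c': (576.70068359375, 53.386810302734375), 'mean': array([578.17639523,  58.04296792, 247.18998784]), 'wh': (115.78288269042969, 12.035876274108887), 'a': 72.63838958740234, 'dir': np.float64(-107.39577062994577), 'ztop': array([246.16823401, 247.22860251, 248.24022922])}
```

View pics/w2.png

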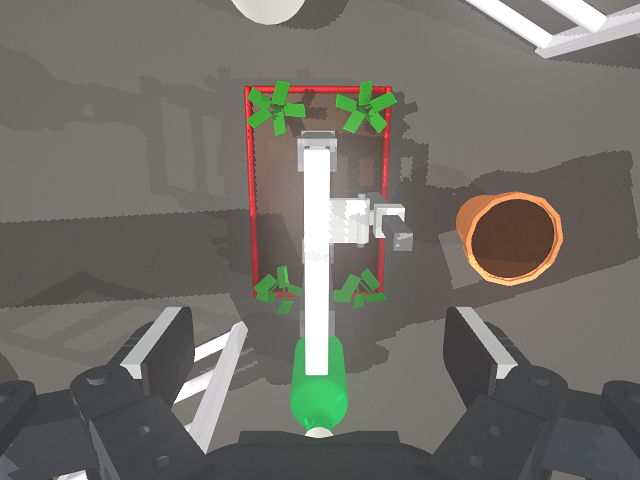

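The wrist view shows the bar along column 316, rows 150–374, with the fingers centred at about column 318.5. I'll descend with the jaw open, then check the centring at the same depth.

{"name": "jog_arm", "arguments": {
  "series": [
    {"x": 0, "y": -0.02, "z": 0.6, "turn": 0},
    {"x": 0, "y": 0, "z": 0.6, "turn": 0},
    {"x": 0, "y": 0, "z": 0.4, "turn": 0},
    {"x": 0, "y": 0, "z": 0.27, "turn": 0},
    {"x": 0, "y": 0, "z": 0, "turn": 0}
  ]
}}

```text
clock: 4.3
position: [576.8, 53.9, 293.8]
ee_rot: [-2.526, -1.864, 0.005]
wrist_force: [0.0, -0.1, 0.5]
width: 85.4
grasp_force: 0.0
```

Run:
```python
from bench import *
from h import *
c=camera("wrist");cv2.imwrite("pics/w3.png",c["pixels"])
s=state();print(s["clock"],s["wrist_force"]);plan(s,[578.5,53.3,295])
print(bar(c,235,265,(578,53)),c["fx"],c["cx"],c["range_z"][300,316])
```

```text
4.35 [ 0.72061669 -0.08919239 -0.39882184]
axes x,y,z [[0.295, 0.955, -0.0], [0.955, -0.295, -0.001], [-0.001, -0.0, -1.0]] y ang -17.17 turn(tool) units 0.025 pos [577.5  54.  295. ]
shift now axes units [-0.009  0.029  0.   ]
after turn [-0.009  0.029  0.   ]
{'n': 12150, 'c': (574.7816162109375, 63.422325134277344), 'mean': array([581.88681596,  70.09849504, 247.89150939]), 'wh': (82.31880187988281, 71.22858428955078), 'a': 26.444852828979492, 'dir': np.float64(-107.68627832970891), 'ztop': array([245.95643748, 247.28451024, 255.67534685])} 421.25532690489 318.5111000892835 126.517815
```

View pics/w3.png

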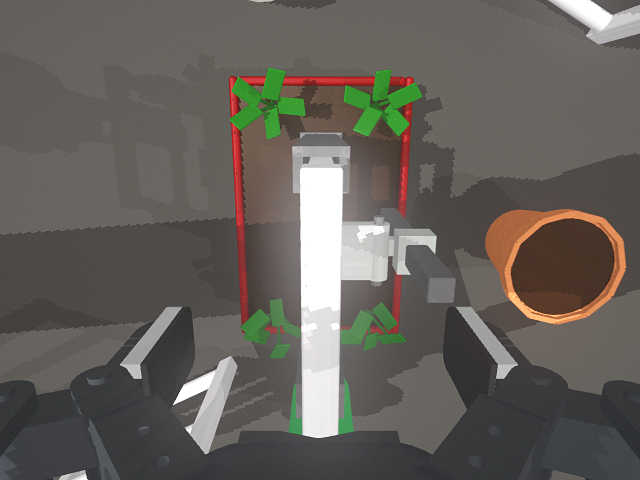

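Both are now at the same depth: the bar is centred at column 320.5 and the pads at 318.5, so the offset is about 0.6 mm. I'll correct that and close gently.

{"name": "jog_arm", "arguments": {
  "series": [
    {"x": 0, "y": 0.015, "z": 0, "turn": 0},
    {"x": 0, "y": 0, "z": 0, "turn": 0},
    {"x": 0, "y": 0, "z": 0, "turn": 0},
    {"x": 0, "y": 0, "z": 0, "turn": 0},
    {"x": 0, "y": 0, "z": 0, "turn": 0}
  ],
  "jaw": 0.75,
  "force": 40
}}

```text
clock: 4.85
position: [578.4, 53.8, 295.8]
ee_rot: [2.528, 1.864, 0.001]
wrist_force: [0.5, 0.1, -0.3]
width: 21.2
grasp_force: 0.0
```

{"name": "jog_arm", "arguments": {
  "series": [
    {"x": 0, "y": 0, "z": 0, "turn": 0},
    {"x": 0, "y": 0, "z": 0, "turn": 0},
    {"x": 0, "y": 0, "z": 0, "turn": 0},
    {"x": 0, "y": 0, "z": 0, "turn": 0},
    {"x": 0, "y": 0, "z": 0, "turn": 0}
  ]
}}

```text
clock: 5.35
position: [578.2, 53.8, 295.5]
ee_rot: [-2.529, -1.864, 0.0]
wrist_force: [0.1, 0.0, 0.2]
width: 21.5
grasp_force: 0.0
```

{"name": "jog_arm", "arguments": {
  "series": [
    {"x": 0, "y": 0, "z": 0, "turn": 0},
    {"x": 0, "y": 0, "z": 0, "turn": 0},
    {"x": 0, "y": 0, "z": 0, "turn": 0},
    {"x": 0, "y": 0, "z": 0, "turn": 0},
    {"x": 0, "y": 0, "z": 0, "turn": 0}
  ],
  "jaw": 1,
  "force": 40
}}

```text
clock: 5.85
position: [578.2, 53.8, 295.6]
ee_rot: [-2.529, -1.864, 0.0]
wrist_force: [-0.0, 0.0, 1.4]
width: 11.1
grasp_force: 40.9
```

Gripped at 11 mm, 41 N. The wrist side force is about zero, so the grip is centred. I'll lift a little first and read the weight.

{"name": "jog_arm", "arguments": {
  "series": [
    {"x": 0, "y": 0, "z": -0.05, "turn": 0},
    {"x": 0, "y": 0, "z": -0.1, "turn": 0},
    {"x": 0, "y": 0, "z": -0.1, "turn": 0},
    {"x": 0, "y": 0, "z": 0, "turn": 0},
    {"x": 0, "y": 0, "z": 0, "turn": 0}
  ]
}}

```text
clock: 6.35
position: [578.3, 53.8, 305.4]
ee_rot: [2.529, 1.864, 0.0]
wrist_force: [0.5, 0.2, -4.6]
width: 11.3
grasp_force: 40.1
```

Weight is about 4.8 N and side force about zero. I'll continue to an 80 mm lift.

{"name": "jog_arm", "arguments": {
  "series": [
    {"x": 0, "y": 0, "z": -0.15, "turn": 0},
    {"x": 0, "y": 0, "z": -0.15, "turn": 0},
    {"x": 0, "y": 0, "z": -0.15, "turn": 0},
    {"x": 0, "y": 0, "z": -0.15, "turn": 0},
    {"x": 0, "y": 0, "z": 0, "turn": 0}
  ]
}}

```text
clock: 6.85
position: [578.9, 53.8, 331.0]
ee_rot: [2.528, 1.863, 0.003]
wrist_force: [0.0, 0.1, -4.3]
width: 11.3
grasp_force: 40.1
```

{"name": "jog_arm", "arguments": {
  "series": [
    {"x": 0, "y": 0, "z": -0.15, "turn": 0},
    {"x": 0, "y": 0, "z": -0.15, "turn": 0},
    {"x": 0, "y": 0, "z": -0.15, "turn": 0},
    {"x": 0, "y": 0, "z": -0.15, "turn": 0},
    {"x": 0, "y": 0, "z": 0, "turn": 0}
  ]
}}

```text
clock: 7.35
position: [578.8, 53.8, 354.9]
ee_rot: [2.528, 1.863, 0.003]
wrist_force: [-0.4, 1.2, -3.9]
width: 11.0
grasp_force: 40.1
```

{"name": "jog_arm", "arguments": {
  "series": [
    {"x": 0, "y": 0, "z": -0.15, "turn": 0},
    {"x": 0, "y": 0, "z": -0.15, "turn": 0},
    {"x": 0, "y": 0, "z": -0.15, "turn": 0},
    {"x": 0, "y": 0, "z": -0.1, "turn": 0},
    {"x": 0, "y": 0, "z": 0, "turn": 0}
  ]
}}

```text
clock: 7.85
position: [578.6, 53.8, 376.5]
ee_rot: [2.528, 1.864, 0.002]
wrist_force: [-0.5, -0.6, -4.8]
width: 11.3
grasp_force: 40.1
```

Run:
```python
from bench import *
from h import *
s=state();print(s["clock"],s["wrist_force"],s["position"],s["width"])
c=camera("scene");np.savez("pics/s2.npz",**c);cv2.imwrite("pics/s2.png",cv2.resize(c["pixels"][170:340,230:400],None,fx=3.5,fy=3.5,interpolation=2))
```

```text
7.85 [-0.45232359 -0.57088814 -4.78198029] [578.58205217  53.849129   376.45006286] 11.315211794243382
```

View pics/s2.png

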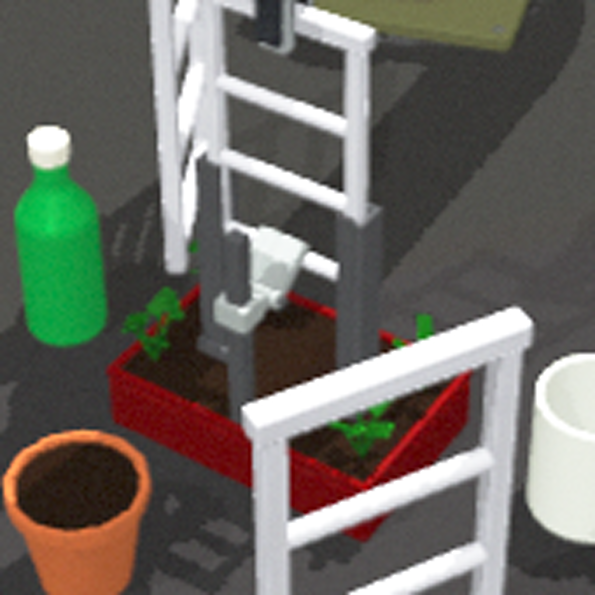

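The crop shows the middle rung at about (285,180), above the pawl at (270,260). The pawl still looks swung up by the bottom rung, because this clamp sits low (pawl top was measured near 143 mm). The expected seat is at TCP z of about 321. I'll lower to about 337 first and check that the pawl is level.

{"name": "jog_arm", "arguments": {
  "series": [
    {"x": 0, "y": 0, "z": 0.1, "turn": 0},
    {"x": 0, "y": 0, "z": 0.15, "turn": 0},
    {"x": 0, "y": 0, "z": 0.15, "turn": 0},
    {"x": 0, "y": 0, "z": 0.1, "turn": 0},
    {"x": 0, "y": 0, "z": 0, "turn": 0}
  ]
}}

```text
clock: 8.4
position: [577.8, 53.8, 354.2]
ee_rot: [-2.528, -1.863, 0.003]
wrist_force: [0.1, 0.0, -4.9]
width: 11.1
grasp_force: 40.1
```

{"name": "jog_arm", "arguments": {
  "series": [
    {"x": 0, "y": 0, "z": 0.15, "turn": 0},
    {"x": 0, "y": 0, "z": 0.15, "turn": 0},
    {"x": 0, "y": 0, "z": 0.15, "turn": 0},
    {"x": 0, "y": 0, "z": 0.05, "turn": 0},
    {"x": 0, "y": 0, "z": 0, "turn": 0}
  ]
}}

```text
clock: 8.9
position: [578.0, 53.8, 334.9]
ee_rot: [-2.528, -1.864, 0.002]
wrist_force: [0.0, 0.7, -4.0]
width: 10.8
grasp_force: 40.1
```

Run:
```python
from bench import *
from h import *
s=state();print(s["clock"],s["wrist_force"],s["position"],s["width"])
c=camera("scene");cv2.imwrite("pics/s3.png",cv2.resize(c["pixels"][190:300,250:360],None,fx=5,fy=5,interpolation=2))
```

```text
8.9 [ 0.04970921  0.74449666 -3.98591327] [577.99859993  53.81173694 334.86070516] 10.846879237461142
```

View pics/s3.png

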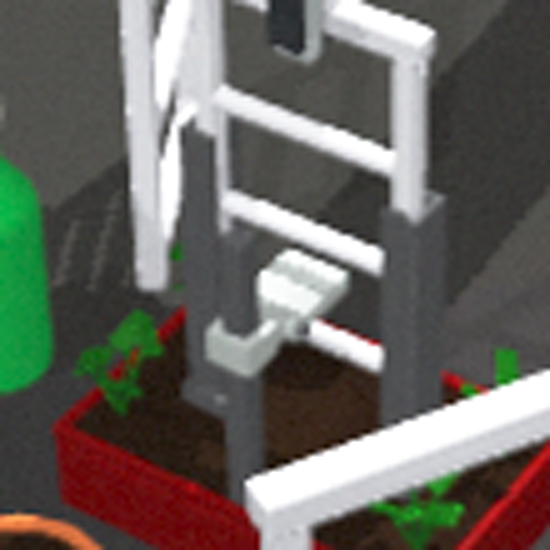

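The pawl at (300,285) is now level and the middle rung is just above it. Lowering in small steps while watching the force.

{"name": "jog_arm", "arguments": {
  "series": [
    {"x": 0, "y": 0, "z": 0.04, "turn": 0},
    {"x": 0, "y": 0, "z": 0.04, "turn": 0},
    {"x": 0, "y": 0, "z": 0.04, "turn": 0},
    {"x": 0, "y": 0, "z": 0.04, "turn": 0},
    {"x": 0, "y": 0, "z": 0, "turn": 0}
  ]
}}

```text
clock: 9.45
position: [578.1, 53.8, 328.8]
ee_rot: [-2.528, -1.864, 0.001]
wrist_force: [0.1, 0.8, -4.6]
width: 11.1
grasp_force: 40.1
```

{"name": "jog_arm", "arguments": {
  "series": [
    {"x": 0, "y": 0, "z": 0.02, "turn": 0},
    {"x": 0, "y": 0, "z": 0.02, "turn": 0},
    {"x": 0, "y": 0, "z": 0.02, "turn": 0},
    {"x": 0, "y": 0, "z": 0, "turn": 0},
    {"x": 0, "y": 0, "z": 0, "turn": 0}
  ]
}}

```text
clock: 9.95
position: [578.3, 53.8, 326.7]
ee_rot: [-2.529, -1.864, 0.0]
wrist_force: [0.4, 0.5, -4.8]
width: 11.3
grasp_force: 40.1
```

{"name": "jog_arm", "arguments": {
  "series": [
    {"x": 0, "y": 0, "z": 0.02, "turn": 0},
    {"x": 0, "y": 0, "z": 0.02, "turn": 0},
    {"x": 0, "y": 0, "z": 0, "turn": 0},
    {"x": 0, "y": 0, "z": 0, "turn": 0}
  ]
}}

```text
clock: 10.35
position: [578.2, 53.8, 325.1]
ee_rot: [-2.529, -1.864, 0.0]
wrist_force: [0.1, 0.2, -5.0]
width: 11.5
grasp_force: 40.1
```

{"name": "jog_arm", "arguments": {
  "series": [
    {"x": 0, "y": 0, "z": 0.015, "turn": 0},
    {"x": 0, "y": 0, "z": 0, "turn": 0},
    {"x": 0, "y": 0, "z": 0, "turn": 0}
  ]
}}

```text
clock: 10.65
position: [578.3, 53.8, 324.5]
ee_rot: [-2.529, -1.864, -0.0]
wrist_force: [-0.2, 0.3, -4.7]
width: 11.3
grasp_force: 40.1
```

{"name": "jog_arm", "arguments": {
  "series": [
    {"x": 0, "y": 0, "z": 0.015, "turn": 0},
    {"x": 0, "y": 0, "z": 0, "turn": 0},
    {"x": 0, "y": 0, "z": 0, "turn": 0}
  ]
}}

```text
clock: 10.95
position: [578.3, 53.8, 323.9]
ee_rot: [-2.529, -1.864, 0.0]
wrist_force: [0.8, -0.1, -4.3]
width: 11.1
grasp_force: 40.1
```

{"name": "jog_arm", "arguments": {
  "series": [
    {"x": 0, "y": 0, "z": 0.015, "turn": 0},
    {"x": 0, "y": 0, "z": 0, "turn": 0},
    {"x": 0, "y": 0, "z": 0, "turn": 0}
  ]
}}

```text
clock: 11.25
position: [578.3, 53.8, 323.3]
ee_rot: [-2.529, -1.864, 0.0]
wrist_force: [-0.1, 0.8, -5.0]
width: 11.1
grasp_force: 40.1
```

{"name": "jog_arm", "arguments": {
  "series": [
    {"x": 0, "y": 0, "z": 0.015, "turn": 0},
    {"x": 0, "y": 0, "z": 0, "turn": 0},
    {"x": 0, "y": 0, "z": 0, "turn": 0}
  ]
}}

```text
clock: 11.55
position: [578.3, 53.8, 322.7]
ee_rot: [-2.529, -1.864, 0.0]
wrist_force: [0.5, -0.5, -5.1]
width: 11.3
grasp_force: 40.1
```

{"name": "jog_arm", "arguments": {
  "series": [
    {"x": 0, "y": 0, "z": 0.01, "turn": 0},
    {"x": 0, "y": 0, "z": 0, "turn": 0},
    {"x": 0, "y": 0, "z": 0, "turn": 0}
  ]
}}

```text
clock: 11.85
position: [578.2, 53.8, 322.3]
ee_rot: [-2.529, -1.864, 0.0]
wrist_force: [0.4, 0.4, -4.2]
width: 11.2
grasp_force: 40.1
```

{"name": "jog_arm", "arguments": {
  "series": [
    {"x": 0, "y": 0, "z": 0.012, "turn": 0},
    {"x": 0, "y": 0, "z": 0, "turn": 0},
    {"x": 0, "y": 0, "z": 0, "turn": 0}
  ]
}}

```text
clock: 12.15
position: [578.3, 53.8, 321.8]
ee_rot: [-2.529, -1.864, 0.0]
wrist_force: [-0.2, 0.4, -6.0]
width: 11.0
grasp_force: 40.1
```

{"name": "jog_arm", "arguments": {
  "series": [
    {"x": 0, "y": 0, "z": 0.012, "turn": 0},
    {"x": 0, "y": 0, "z": 0, "turn": 0},
    {"x": 0, "y": 0, "z": 0, "turn": 0}
  ]
}}

```text
clock: 12.45
position: [578.3, 53.8, 321.4]
ee_rot: [2.529, 1.864, 0.0]
wrist_force: [-0.0, 0.4, -4.0]
width: 11.5
grasp_force: 40.2
```

{"name": "jog_arm", "arguments": {
  "series": [
    {"x": 0, "y": 0, "z": 0.01, "turn": 0},
    {"x": 0, "y": 0, "z": 0, "turn": 0},
    {"x": 0, "y": 0, "z": 0, "turn": 0}
  ]
}}

```text
clock: 12.75
position: [578.4, 53.8, 321.3]
ee_rot: [2.529, 1.864, 0.001]
wrist_force: [-0.1, 0.2, -1.5]
width: 11.4
grasp_force: 40.4
```

Contact: the wrist load is down to 1.5 N. One more tiny step.

{"name": "jog_arm", "arguments": {
  "series": [
    {"x": 0, "y": 0, "z": 0.007, "turn": 0},
    {"x": 0, "y": 0, "z": 0, "turn": 0},
    {"x": 0, "y": 0, "z": 0, "turn": 0}
  ]
}}

```text
clock: 13.05
position: [578.5, 53.8, 321.2]
ee_rot: [2.528, 1.864, 0.001]
wrist_force: [-0.8, 1.2, 0.8]
width: 11.3
grasp_force: 40.7
```

{"name": "jog_arm", "arguments": {
  "series": [
    {"x": 0, "y": 0, "z": 0, "turn": 0},
    {"x": 0, "y": 0, "z": 0, "turn": 0},
    {"x": 0, "y": 0, "z": 0, "turn": 0}
  ],
  "force": 20
}}

```text
clock: 13.35
position: [578.5, 53.8, 321.1]
ee_rot: [2.528, 1.864, 0.001]
wrist_force: [0.8, -0.7, 2.9]
width: 11.2
grasp_force: 40.9
```

{"name": "jog_arm", "arguments": {
  "series": [
    {"x": 0, "y": 0, "z": 0, "turn": 0},
    {"x": 0, "y": 0, "z": 0, "turn": 0},
    {"x": 0, "y": 0, "z": 0, "turn": 0},
    {"x": 0, "y": 0, "z": 0, "turn": 0},
    {"x": 0, "y": 0, "z": 0, "turn": 0}
  ],
  "jaw": 0.5
}}

```text
clock: 13.85
position: [578.3, 53.8, 320.6]
ee_rot: [-2.529, -1.864, 0.0]
wrist_force: [0.4, 0.2, -0.5]
width: 42.7
grasp_force: 0.0
```

{"name": "jog_arm", "arguments": {
  "series": [
    {"x": 0, "y": 0, "z": -0.4, "turn": 0},
    {"x": 0, "y": 0, "z": -0.8, "turn": 0},
    {"x": 0, "y": 0, "z": -0.8, "turn": 0},
    {"x": 0, "y": 0, "z": -0.5, "turn": 0},
    {"x": 0, "y": 0, "z": 0, "turn": 0}
  ]
}}

```text
clock: 14.35
position: [579.6, 53.8, 424.4]
ee_rot: [2.525, 1.862, 0.009]
wrist_force: [-0.2, 0.9, 0.2]
width: 42.5
grasp_force: 0.0
```

Run:
```python
from bench import *
from h import *
s=state();print(s["clock"],s["wrist_force"],s["position"],s["width"])
w=camera("wrist");print(bar(w,260,290,(577,53)))
c=camera("scene");cv2.imwrite("pics/s4.png",c["pixels"][150:350,220:430].repeat(3,0).repeat(3,1)[:600])
```

```text
14.35 [-0.1713447   0.86094848  0.1582067 ] [579.57964683  53.84690016 424.39695605] 42.53175406439604
{'n': 4345, 'c': (578.1028442382812, 52.919525146484375), 'mean': array([579.3655255 ,  56.85868657, 272.78838228]), 'wh': (115.98261260986328, 11.996073722839355), 'a': 72.68080139160156, 'dir': np.float64(-107.27757828718998), 'ztop': array([271.72032164, 272.8125327 , 273.85035209])}
```

View pics/s4.png

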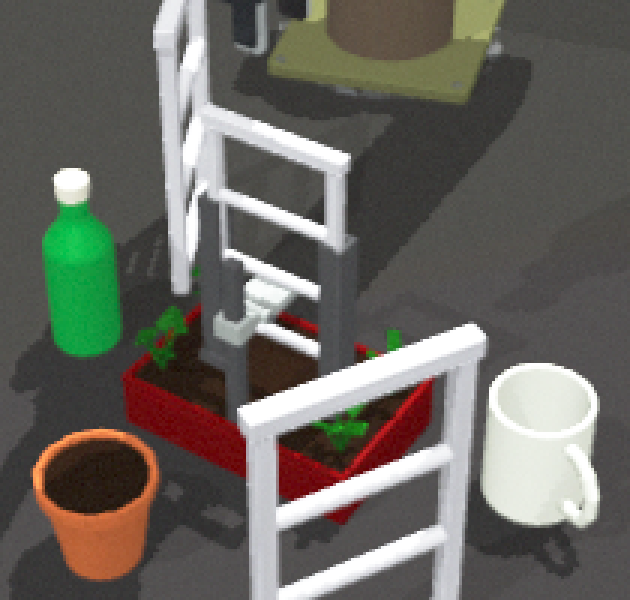

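The bar top is at 272.8 mm, 25.6 mm above its start. The middle rung rests on the level pawl at about (270,290), the gripper is clear, and the bystanders have not moved.

```bash
python3 -c "
from bench import *
print(finish_job())"
```

```text
the job is handed in; nothing more can be done
None
```

I raised the ladder section one rung, set its middle rung on the level pawl, let go and handed the job in; the hand-in gave no verdict, so I can't confirm the result.

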